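# Knock a test coupon out of its pocket and trap it on the slide

### The arm

A 6-joint arm with a two-finger parallel gripper is mounted at the origin on the work surface. World frame = base frame: x ahead of the robot, y to its left, z up, the work surface at z = 0. Lengths are in m, angles in rad, forces in N, time in s.
With the tool pointing down it reaches from about 0.425 to 0.95 m from the base axis. Payload 3.5 kg.
Tool frame: the origin (TCP) lies midway between the tips of the shut fingers; the grasp point (between the pads) lies ctrl.grasp_offset behind it (ctrl.grasp_offset is the distance from the TCP to the grasp point, in m); x points along the fingers, y is the direction in which the jaws open and shut, and the axes are right-handed (so a half turn about x gives the same grasp; the last joint's range is limited). The gripper opens to 85 mm and grips with 20 to 120 N. Pads are 22 mm wide; open, the fingers measure 114 mm over their backs; the gripper's body (76 mm by 85 mm) begins 54 mm behind the grasp point. The pads swing forward as they close: fully open they stand 13 mm farther back than shut.
Start: joints at [-1.315, 0.286, 1.577, -0, 1.279, -0.15], TCP at [0.266, -0.62, 0.2] pointing down, gripper open.
Joint ranges: [-2.77, 2.77], [-0.9, 2.22], [0.21, 2.48], [-1.53, 4.67], [0.24, 2.81], [-2.84, 2.84]. Speed limits (rad/s): [2.79, 2.79, 3.14, 3.14, 3.14, 3.14].

### API

Orientations are given as a unit quaternion [x, y, z, w].
In Python, from plant import readout, read_camera, sign_off, ctrl gives the robot as it stands.
- The arm moves only by the tool drive_tool, never from a script. Its argument "steps" is a list of rows, each a list of 5 numbers: the shift along the tool's x, y, z in cm, then the turn about the tool's x in degrees, then the opening, from 0 (shut) to 1 (fully open). A call has 1 to 10 rows; each row shifts and turns the commanded pose from where the row before left it, along the tool's axes as they then stand; what a row does not reach is not made up. A row lasts 1/10 s, in which the tool goes at most 50 mm and 8.59 degrees, less where a joint would pass 70% of its speed; a pose out of reach is approached as far as the arm can. A call is refused whole if a number of a shift passes 5 or a number of a turn 8.59, either way. A call with a gripper value outside its range is refused whole. The fingers move at their own pace and stop on an object; "force" is the grip in N (left out, the last holds). Time passes only in rows, so rows that do not move let the fingers close. It gives the time, the measured TCP pose, the force and the opening at its end, in the units of the state.
- readout.get_state(): the state, without advancing time (a new reading comes with each control period).
- read_camera(name): name is "scene" or "top" or "wrist"; returns a dict with "frame" (480x640x3 uint8, red, green, blue), "vertical_fov" (degrees; the focal length in pixels is half the picture's height over the tangent of half this angle, whatever the lens; pixels are square), "cx", "cy" (the principal point, pixels), "k1" (the pictures are not rectified: a ray, as slopes to the right and down, at radius r is drawn at 1 + k1 r^2 times it, then the intrinsics apply), "eye" and "orientation" of the camera in the world. Camera axes: x right, y up, looking along -z (the intrinsics and any distortion apply to the point x, -y, -z); pixel columns grow to the right and rows downward; lengths in m; the calibration is good to about 2 mm. A picture is of the moment at which its call begins. There is no depth.
- sign_off(): hands the job in, once; it reports no verdict.
The state is a dict: "time": time; "qpos": joint angles; "dq": joint speeds; "joint_efforts": joint torques, N m; "eef_pos": TCP position; "tcp_rot": TCP orientation; "contact_force": force on the tool from outside, world axes, zero at the start; "wrist_torque": the same for the moment, N m; "opening": opening from 0.0 (shut) to 1.0 (fully open).
Only numpy, scipy, OpenCV 4.12 (cv2) and the standard library are available. Lean on these libraries where they do the work, as an engineer would, in place of code of your own. Each camera call takes 0.05 s, during which the arm holds its last target. There are 200 camera calls.

### The job

Press the red ejector button smoothly down with one fingertip so that the amber resin coupon pops out of its pocket, and trap it on the white slide with the other fingertip before it runs off the end into the reject pan. Finish while still holding it there: the coupon lying still on the slide, all of it clear of the pocket, stopped by your finger. Do not lift or carry the coupon, and leave the bottle, cup and roller where they are.

Things in the scene. Friction and masses are not known exactly. Their poses are not given: they have to be found in the camera images.
- ejector: Blue knock-out fixture bolted to the bench, 330 x 150 mm. Origin on the bench (z 0) below the slide's centre line; x points uphill along the slide (away from the robot at yaw 0), y left, z up; place and yaw vary. In its frame, mm: black button housing x -73 to -27, y 46 to 90, top z 63; dark reject pan past the foot of the slide, x -237 to -143, 22 high.
- chute: The white slide, 170 long, 44 wide between rails 10 high (mm), open at its foot; slopes 20 degrees. Origin: mid upper edge of its surface (x 30, y 0, z 85 in the fixture's frame); its x points uphill, z square out of the surface. In the fixture's frame its surface is at z = 85 - 0.364 * (30 - x), 56 at x -50. Very slippery: a freed coupon slides its whole length in under 1 s.
- pocket (a point): Centre of the pocket's floor, the orange kicker plate, at x 56, y 0, z 80 mm in the fixture's frame (this point stays put). The level pocket spans x 32 to 81, y -22 to 22, with aluminium walls up to z 90 at the sides and back; at the front only the slide's upper edge, a 5 mm sill, holds the coupon.
- button_top (a point): Centre of the top face of the red round button (30 mm across); moves with it. Unpressed at x -50, y 68, z 72 mm in the fixture's frame: straight across from the slide's centre line, 68 mm to its left. Fully down it is at z 64, 8 mm above the slide's surface straight across.
- ejector_button (a joint): Button travel in m: 0 up, 0.008 fully down. Spring return: 1.5 N to start, about 5 N fully down, then a hard stop. It tips the kicker plate up at the back (2.5 degrees per mm, to 20). From about 0.005 the coupon clears the sill and slides. Press at 40 mm/s or less: a jab throws the coupon. Letting go drops the plate; at the end the button may be down or up.
- coupon: Amber cast-resin block with a round steel insert in its top, 44 mm (x) by 36 mm (y) by 20 mm high, about 70 g, loose. Origin: centre of its underside. At the start it lies level in the pocket, origin at about x 56, y 0, z 80 mm in the fixture's frame.
- hardener: White bottle with blue cap, 56 mm across, 110 mm high, loose bystander. Origin: centre of its underside.
- cup: Open cream mixing cup, 72 mm across, 90 mm high, loose bystander. Origin: centre of its underside.
- roller: Small laminating roller lying flat, red handle, aluminium drum, about 125 mm long (x) by 80 mm, 24 mm high, loose bystander. Origin: on the bench below its bent steel frame, 35 mm behind the drum's axis.
There are look-alikes about, which are no part of the job. Leave any blue or pink look-alike of the coupon alone.

How it is judged:
On the way, in this order (a step that is already met when the one before it is completed fails the run):
1. the button is being pressed while the coupon is still in its pocket (value of joint ejector_button above 0.002 m and x of coupon in the frame of chute above 0.015 m).
2. the coupon has popped out and a finger has stopped it on the slide (x of coupon in the frame of chute between -0.15 and -0.024 m and contact force between the fingers and coupon above 0.02 N and linear speed of coupon below 0.02 m/s), for 0.2 s.
At the end, for the whole second after the job is handed in: The coupon lies flat on the slide at rest (under 20 mm/s), all of it clear of the pocket and on the slide (its centre 24 to 150 mm down from the slide's upper edge), with a finger touching and stopping it (over 0.02 N) (all of step 2 and y of coupon in the frame of chute between -0.02 and 0.02 m and z of coupon in the frame of chute below 0.008 m and angle between the z axis of coupon and the z axis of chute, either way round below 0.2 rad); the arm keeps its last pose, push and grip.
It fails at once if the coupon is lifted off the fixture (z of coupon in the frame of chute above 0.03 m).
It fails at once if the coupon runs off the end of the slide (x of coupon in the frame of chute below -0.165 m).
It fails at once if the coupon leaves the slide sideways (y of coupon in the frame of chute above 0.03 m or y of coupon in the frame of chute below -0.03 m).
It fails at once if the bottle, cup or roller is moved by more than 15 mm (distance of any of hardener, cup, roller from where it was at the start of the episode above 0.015 m).
It also fails if it takes over 29 s, if anything falls off the work surface, if the arm or the gripper's body presses on something with over 40 N, if the wrist force passes 120 N, or if a joint passes its speed limit or range.

## Working session

There is one attempt and no reset: what is moved stays moved. The work goes in short steps, Python scripts to look and compute and a tool call to move; the robot and the scene stay as the last step left them, time stands still between calls to the robot, and variables do not carry over. Pictures are saved under pics/ and viewed, about 8 in all and at most 12, crops included, and the job is handed in when it is done.

Besides the shell and the picture viewer there is one more tool, called in YAML: its name, and indented under it one key for each argument. drive_tool: Moves the arm, as the interface text tells. Its arguments: {"type":"object","properties":{"steps":{"type":"array","items":{"type":"array","items":{"type":"number"}}},"force":{"type":"number"}},"required":["steps"]}

```bash
mkdir -p pics; cat > h.py <<'E'
import numpy as np,cv2
from scipy.spatial.transform import Rotation as R
from plant import readout, read_camera, sign_off, ctrl
def K(c):
    f=240/np.tan(np.radians(c["vertical_fov"])/2)
    return np.array([[f,0,c["cx"]],[0,f,c["cy"]],[0,0,1]]),np.array([c["k1"],0,0,0,0.])
def ray(c,px):
    k,d=K(c); s=cv2.undistortPoints(np.array([[px]],float),k,d)[0,0]
    return R.from_quat(c["orientation"]).apply([s[0],-s[1],-1])
def onz(c,px,z):
    e=np.array(c["eye"]);r=ray(c,px);return e+r*(z-e[2])/r[2]
def proj(c,P):
    k,d=K(c);p=R.from_quat(c["orientation"]).inv().apply(np.atleast_2d(P)-np.array(c["eye"]))*[1,-1,-1]
    return cv2.projectPoints(p,np.zeros(3),np.zeros(3),k,d)[0][:,0]
E
python3 - <<'E'
from h import *
for n in("scene","top"):
    c=read_camera(n);cv2.imwrite(f"pics/{n}0.png",c["frame"][:,:,::-1]);c2={k:v for k,v in c.items() if k!="frame"};print(n,c2)
print(readout.get_state(),ctrl.grasp_offset)
E
```

```text
scene {'vertical_fov': 44.902505953737126, 'cx': 316.2113202374862, 'cy': 241.73063250047431, 'k1': 0.02394421671918024, 'eye': array([0.87821625, 0.6008633 , 0.80575937]), 'orientation': array([0.08091388, 0.34382856, 0.91574066, 0.19145209])}
top {'vertical_fov': 42.8257655982783, 'cx': 318.8026785570867, 'cy': 237.50646537374266, 'k1': -0.21718295572858545, 'eye': array([0.51848561, 0.05248703, 1.12185934]), 'orientation': array([ 0.03393846, -0.03466264, -0.6994686 ,  0.71301497])}
{'time': 0.1, 'qpos': array([-1.31500970e+00,  2.87104365e-01,  1.57805855e+00,  7.51552085e-06,
        1.27863229e+00, -1.50005841e-01]), 'dq': array([ 0.0006005 , -0.00366614, -0.00479744,  0.00257909, -0.00081154,
        0.00081106]), 'joint_efforts': array([ 1.05094234e-03, -4.07292473e+01, -2.93698204e+01, -1.61212361e-04,
        3.39420978e-03,  8.44096888e-06]), 'eef_pos': array([ 0.26630521, -0.61950511,  0.19845227]), 'tcp_rot': array([-0.69256306, -0.14326389,  0.69264032, -0.14170836]), 'contact_force': array([-0.56315591,  0.71850368, -0.71450673]), 'wrist_torque': array([0.05988955, 0.03947652, 0.03517377]), 'opening': 0.9958597738487995} 0.0187
```

View pics/scene0.png

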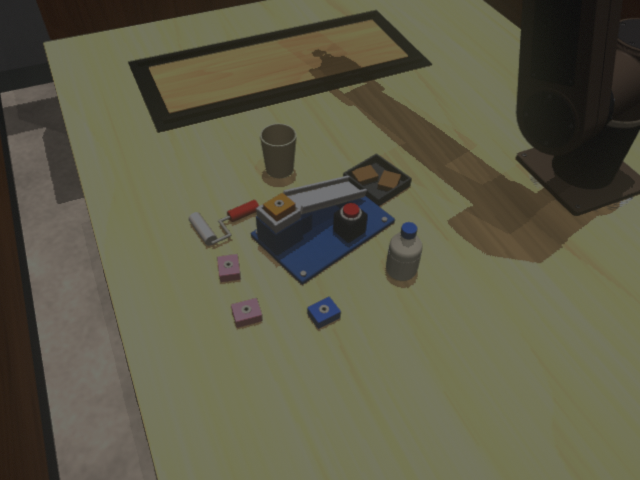

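View pics/top0.png

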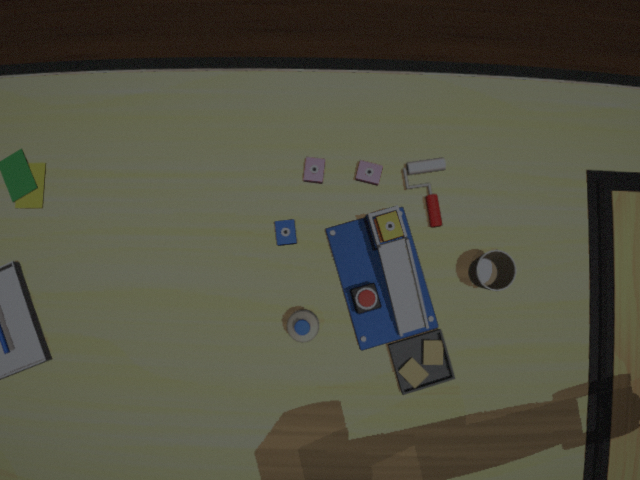

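Scene: the amber coupon with its steel insert is in the pocket at top (390,227) / scene (279,204). The red button is at top (367,297) / scene (350,211). The look-alikes are pink at top (314,169) and (369,172), blue at (286,232), and plain tan pieces in the pan at (433,352) and (412,373). Only the one in the pocket has both the amber colour and the insert.

```bash
python3 - <<'E'
from h import *
def blobs(img,lo,hi,box,mn=60):
    hsv=cv2.cvtColor(img,cv2.COLOR_RGB2HSV);m=cv2.inRange(hsv,lo,hi);x0,y0,x1,y1=box
    mm=np.zeros_like(m);mm[y0:y1,x0:x1]=m[y0:y1,x0:x1]
    cs=[k for k in cv2.findContours(mm,0,2)[0] if cv2.contourArea(k)>mn]
    return mm,cs
t=read_camera("top");s=read_camera("scene")
def tri(a,b):
    A=[];B=[]
    for c,p in((t,a),(s,b)):
        r=ray(c,p);r/=np.linalg.norm(r);P=np.eye(3)-np.outer(r,r);A.append(P);B.append(P@c["eye"])
    X=np.linalg.lstsq(np.vstack(A),np.hstack(B),rcond=None)[0]
    return X,np.linalg.norm(A[0]@(X-t["eye"]))*1e3
# button, red
def redc(c,box):
    m,cs=blobs(c["frame"],(0,150,110),(8,255,255),box,40);k=max(cs,key=cv2.contourArea);return cv2.minEnclosingCircle(k),cv2.fitEllipse(k)
rt=redc(t,(345,280,390,320));rs=redc(s,(335,195,370,220));print(rt,rs)
print("btn z.072",onz(t,rt[1][0],.072),onz(s,rs[1][0],.072),tri(rt[1][0],rs[1][0]))
# coupon amber
m,cs=blobs(t["frame"],(15,120,80),(32,255,255),(370,205,408,245));k=np.vstack(cs);r=cv2.minAreaRect(k);print("coupon",r,onz(t,r[0],.1))
print("coupon corners",[onz(t,p,.1).round(4) for p in cv2.boxPoints(r)])
# white slide
m,cs=blobs(t["frame"],(0,0,110),(179,45,255),(370,235,435,340));k=max(cs,key=cv2.contourArea);r=cv2.minAreaRect(k);print("slide",r)
# blue base hull
m,cs=blobs(t["frame"],(105,120,40),(125,255,255),(320,200,440,355));k=cv2.convexHull(np.vstack(cs));r=cv2.minAreaRect(k);print("base",r,cv2.boxPoints(r).round(1).tolist())
print([onz(t,p,.01).round(4).tolist() for p in cv2.boxPoints(r)])
a=cv2.resize(t["frame"][190:400,290:470],None,fx=2.8,fy=2.8,interpolation=2)
cv2.imwrite("pics/crop.png",np.clip(a[:,:,::-1]*1.6,0,255).astype(np.uint8))
E
```

```text
Traceback (most recent call last):
ValueError: max() iterable argument is empty
```

```bash
cat > m.py <<'E'
from h import *
def blobs(img,f,box,mn=30):
    hsv=cv2.cvtColor(img,cv2.COLOR_RGB2HSV).astype(int);m=f(hsv[...,0],hsv[...,1],hsv[...,2]).astype(np.uint8)*255;x0,y0,x1,y1=box
    mm=np.zeros_like(m);mm[y0:y1,x0:x1]=m[y0:y1,x0:x1]
    return [k for k in cv2.findContours(mm,0,2)[0] if cv2.contourArea(k)>mn]
red=lambda h,s,v:((h<10)|(h>170))&(s>120)&(v>60)
def tri(t,a,s,b):
    A=[];B=[]
    for c,p in((t,a),(s,b)):
        r=ray(c,p);r/=np.linalg.norm(r);P=np.eye(3)-np.outer(r,r);A.append(P);B.append(P@c["eye"])
    X=np.linalg.lstsq(np.vstack(A),np.hstack(B),rcond=None)[0]
    return X,np.linalg.norm(A[0]@(X-t["eye"]))*1e3
E
python3 - <<'E'
from m import *
t=read_camera("top");s=read_camera("scene")
a=cv2.resize(t["frame"][190:400,290:470],None,fx=2.8,fy=2.8,interpolation=2)
cv2.imwrite("pics/crop.png",np.clip(a[:,:,::-1]*1.6,0,255).astype(np.uint8))
print(cv2.cvtColor(t["frame"],cv2.COLOR_RGB2HSV)[[297,227,290,270],[367,383,403,350]],t["frame"][297,367],s["frame"][211,350])
def big(*a):return max(blobs(*a),key=cv2.contourArea)
rt=cv2.fitEllipse(big(t["frame"],red,(345,280,390,320)));rs=cv2.fitEllipse(big(s["frame"],red,(335,195,370,220)));print(rt,rs)
print("btn",onz(t,rt[0],.072),onz(s,rs[0],.072),tri(t,rt[0],s,rs[0]))
k=np.vstack(blobs(t["frame"],lambda h,s,v:(h>13)&(h<32)&(s>130)&(v>60),(370,205,408,245)));r=cv2.minAreaRect(k);print("coupon",r,onz(t,r[0],.1))
print([onz(t,p,.1).round(4).tolist() for p in cv2.boxPoints(r)])
k=big(t["frame"],lambda h,s,v:(s<60)&(v>90),(370,235,435,340));print("slide",cv2.minAreaRect(k))
k=cv2.convexHull(np.vstack(blobs(t["frame"],lambda h,s,v:(h>100)&(h<128)&(s>120)&(v>30),(320,200,440,355))));r=cv2.minAreaRect(k)
print("base",r,[onz(t,p,.01).round(4).tolist() for p in cv2.boxPoints(r)])
E
```

```text
[[  3 141  98]
 [ 30 116 103]
 [114  12 108]
 [109 163  94]] [98 49 44] [111  40  36]
((366.254150390625, 297.8881530761719), (15.22091007232666, 15.585046768188477), 72.54354858398438) ((350.8658752441406, 208.9033660888672), (12.18284797668457, 15.5802583694458), 95.65628814697266)
btn [ 0.5183532  -0.03087736  0.072     ] [ 0.51654489 -0.03125877  0.072     ] (array([ 0.51779319, -0.03040909,  0.07342397]), np.float64(0.6627148179525695))Traceback (most recent call last):
  File "<stdin>", line 9, in <module>
    return _nx.concatenate(arrs, 0, dtype=dtype, casting=casting)
           ~~~~~~~~~~~~~~~^^^^^^^^^^^^^^^^^^^^^^^^^^^^^^^^^^^^^^^
ValueError: need at least one array to concatenate
```

View pics/crop.png

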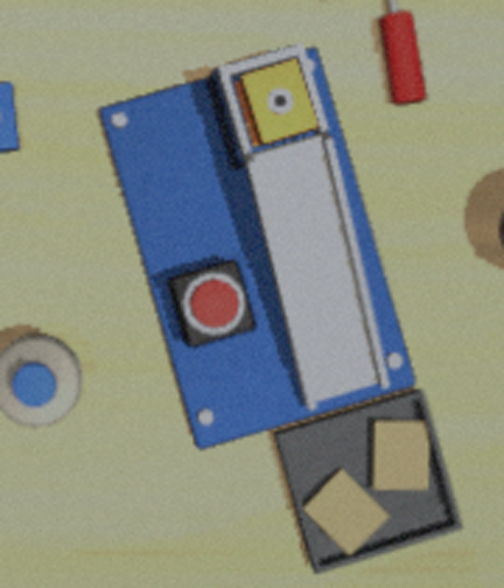

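The crop confirms the amber coupon with its insert at crop (281,100), in the pocket above the slide. The pan pieces have no insert. Next I compute yaw from several features.

```bash
python3 - <<'E'
from m import *
t=read_camera("top")
g=lambda x,y,z:onz(t,(x/2.8+290-.3,y/2.8+190-.3),z)[:2]
b=np.array([.5178,-.0306]);c=g(281,100,.1)
v=c-b;print("coupon",c,"dist",np.linalg.norm(v),"exp",np.hypot(106,68))
y1=np.arctan2(v[1],v[0])-np.arctan2(-68,106);print("yaw cb",np.degrees(y1))
for z in(.008,.012):
    p=[g(*q,z) for q in((101,106),(318,48),(413,387),(200,447))]
    for i,j in((3,0),(2,1),(0,1),(3,2)):
        d=p[j]-p[i];print(z,i,j,np.linalg.norm(d),np.degrees(np.arctan2(d[1],d[0])))
d=g(246,157,.083)-g(309,405,.026);print("slide L edge",np.linalg.norm(d),np.degrees(np.arctan2(d[1],d[0])))
for lab,yaw in(("cb",y1),("15",np.radians(14))):
    Rm=np.array([[np.cos(yaw),-np.sin(yaw)],[np.sin(yaw),np.cos(yaw)]])
    print(lab,"slide pt",b+Rm@[0,-68],"mid",b+Rm@[0,-34],"coupon in fix",Rm.T@(c-b)*1e3+[-50,68])
s=readout.get_state();M=R.from_quat(s["tcp_rot"]).as_matrix();print("tool axes cols\n",M.round(3),s["eef_pos"],s["time"])
E
```

```text
coupon [ 0.64078044 -0.0673567 ] dist 0.12835592655340358 exp 125.93649193144932
yaw cb 16.040069062640768
0.008 3 0 0.23092018397700578 17.164860049522755
0.008 2 1 0.23088343692090485 16.24136467726765
0.008 0 1 0.14835209236093963 -73.81864377993638
0.008 3 2 0.14463026893440112 -73.81751308841007
0.012 3 0 0.2300909224161564 17.16486004952276
0.012 2 1 0.23005430732305918 16.24136467726766
0.012 0 1 0.14781934253566342 -73.81864377993638
0.012 3 2 0.14411088461512245 -73.81751308841007
slide L edge 0.16078943020550682 17.40817472659574
cb slide pt [ 19.30684833 -65.38327143] mid [  9.91232417 -32.70693571] coupon in fix [58.0364238  -1.30638508]
15 slide pt [ 16.9684889  -66.01070939] mid [  8.74314445 -33.02065469] coupon in fix [60.4351441  2.5834667]
tool axes cols
 [[-0.     0.395 -0.919]
 [ 0.001 -0.919 -0.395]
 [-1.    -0.001 -0.   ]] [ 0.26644332 -0.62000209  0.19939895] 0.35
```

drive_tool:
  steps:
    - [0, 0, 0, 7.1, 0.62]
    - [0, -3.3, -2.9, 0, 0.62]
    - [0, -3.3, -2.9, 0, 0.62]
    - [0, -3.3, -2.9, 0, 0.62]
    - [0, -3.3, -2.9, 0, 0.62]
    - [0, -3.3, -2.9, 0, 0.62]
    - [0, -3.3, -2.9, 0, 0.62]
    - [0, -3.3, -2.9, 0, 0.62]
    - [0, -3.3, -2.9, 0, 0.62]
    - [0, -3.3, -2.9, 0, 0.62]
  force: 60

```text
time: 1.35
eef_pos: [0.4351, -0.2606, 0.2001]
tcp_rot: [0.7, 0.099, -0.7, 0.099]
contact_force: [0.5, -1.0, 0.4]
opening: 0.624
```

drive_tool:
  steps:
    - [0, -3.3, -2.9, 0, 0.62]
    - [0, -3.3, -2.9, 0, 0.62]
    - [0, -3.3, -2.9, 0, 0.62]
    - [0, -3.3, -2.9, 0, 0.62]
    - [0, -3.3, -2.9, 0, 0.62]
    - [0, 0, 0, 0, 0.62]
    - [0, 0, 0, 0, 0.62]

```text
time: 2.05
eef_pos: [0.528, -0.0626, 0.1997]
tcp_rot: [-0.7, -0.1, 0.7, -0.1]
contact_force: [-0.1, -0.8, -1.3]
opening: 0.622
```

```bash
python3 - <<'E'
from h import *
s=readout.get_state();print(s["time"],s["eef_pos"],s["opening"],s["contact_force"],R.from_quat(s["tcp_rot"]).as_matrix().round(3))
c=read_camera("wrist");cv2.imwrite("pics/w1.png",np.clip(c["frame"][:,:,::-1]*1.5,0,255).astype(np.uint8))
print(proj(c,[[.5178,-.0306,.072],[.5368,-.0959,.056]]),c["eye"])
E
```

```text
2.05 [ 0.52803497 -0.06264317  0.19972152] 0.6219254145715962 [-0.05822693 -0.84044494 -1.28099076] [[-0.     0.281 -0.96 ]
 [-0.    -0.96  -0.281]
 [-1.     0.     0.   ]]
[[284.92551372 224.02868453]
 [359.29633731 219.4516277 ]] [ 0.60870495 -0.03915731  0.37360159]
```

View pics/w1.png

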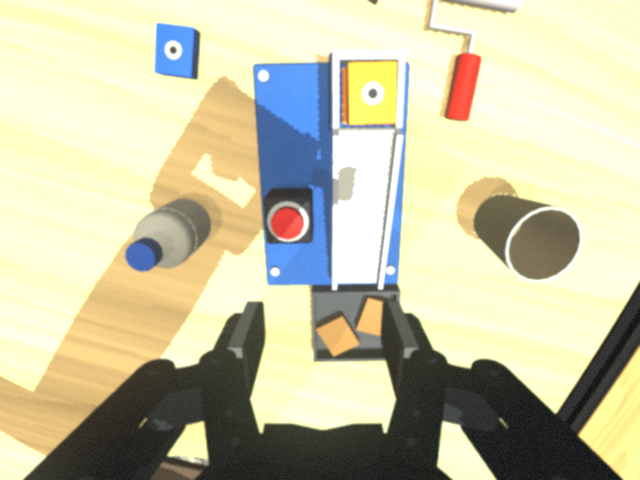

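The wrist view shows the button at (288,222), predicted (285,224), and the slide centre at about (361,219), predicted (359,219). They agree to 2-3 px (about 2 mm), and the jaw axis is square to the slide. Next I descend to just above the button.

drive_tool:
  steps:
    - [3, 0.1, 0, 0, 0.62]
    - [3, 0, 0, 0, 0.62]
    - [3, 0, 0, 0, 0.62]
    - [1.5, 0, 0, 0, 0.62]
    - [0.5, 0, 0, 0, 0.62]
    - [0, 0, 0, 0, 0.62]
    - [0, 0, 0, 0, 0.62]

```text
time: 2.8
eef_pos: [0.5294, -0.0652, 0.0914]
tcp_rot: [0.701, 0.099, -0.699, 0.1]
contact_force: [0.6, -0.1, 1.5]
opening: 0.619
```

```bash
python3 - <<'E'
from h import *
s=readout.get_state();print(s["time"],s["eef_pos"],s["opening"],s["contact_force"])
c=read_camera("scene");a=cv2.resize(c["frame"][140:280,240:420],None,fx=3.5,fy=3.5,interpolation=2)
w=read_camera("wrist");b=cv2.resize(w["frame"],(640,480))[100:480,150:500]
cv2.imwrite("pics/s2.png",np.clip(a[:,:,::-1]*1.6,0,255).astype(np.uint8))
cv2.imwrite("pics/w2.png",np.clip(w["frame"][:,:,::-1]*1.5,0,255).astype(np.uint8))
E
```

```text
2.8 [ 0.52938152 -0.06516302  0.09136314] 0.6191321358551802 [ 0.63086229 -0.08685104  1.50192749]
```

View pics/s2.png

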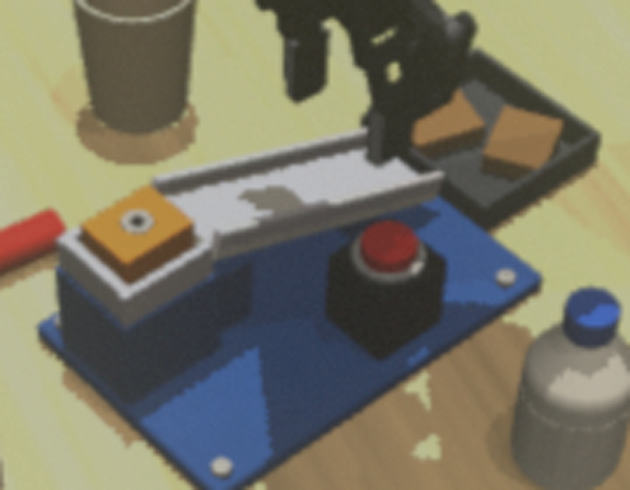

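View pics/w2.png

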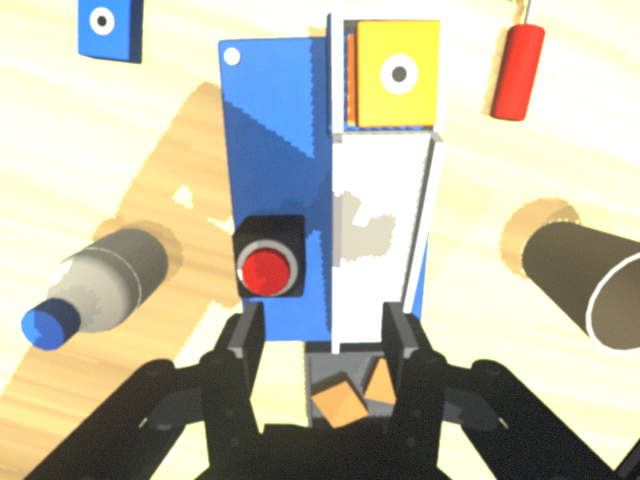

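```bash
python3 - <<'E'
from m import *
s=readout.get_state();M=R.from_quat(s["tcp_rot"]).as_matrix();p=s["eef_pos"]
w=read_camera("wrist");c=read_camera("scene")
for d in(0,.003,.006,.009):
  L=[p-M[:,0]*d+M[:,1]*y for y in(-.034-.007,-.034,-.034+.007,.034-.007,.034,.041)]
  print(d,"wrist",proj(w,L).round(0).tolist(),"scene crop",((proj(c,L)-[240,140])*3.5).round(0).tolist())
b=blobs(w["frame"],lambda h,s,v:((h<8)|(h>172))&(s>150)&(v>60),(220,230,310,310));k=max(b,key=cv2.contourArea)
e=cv2.fitEllipse(k);print(e,onz(w,e[0],.072))
B=blobs(c["frame"],red,(335,195,370,220));e=cv2.fitEllipse(max(B,key=cv2.contourArea));print("scene btn",e,onz(c,e[0],.072))
for x in((330+432)/2,):pass
for px in((333,240),(420,240)): q=onz(w,px,.06);print("slide edges",q,M[:,1]@(q-p)*1e3,-M[:,2]@(q-p)*1e3)
q=onz(w,cv2.fitEllipse(k)[0],.072);print("btn rel tool y,uphill",M[:,1]@(q-p)*1e3,-M[:,2]@(q-p)*1e3)
E
```

```text
0 wrist [[248.0, 286.0], [261.0, 286.0], [273.0, 286.0], [372.0, 286.0], [385.0, 286.0], [397.0, 286.0]] scene crop [[393.0, 222.0], [383.0, 214.0], [374.0, 207.0], [303.0, 149.0], [295.0, 142.0], [286.0, 135.0]]
0.003 wrist [[247.0, 288.0], [260.0, 288.0], [273.0, 288.0], [373.0, 288.0], [385.0, 288.0], [398.0, 288.0]] scene crop [[393.0, 218.0], [384.0, 210.0], [374.0, 202.0], [304.0, 145.0], [295.0, 138.0], [286.0, 131.0]]
0.006 wrist [[246.0, 291.0], [259.0, 291.0], [272.0, 291.0], [373.0, 291.0], [386.0, 291.0], [399.0, 291.0]] scene crop [[394.0, 213.0], [384.0, 206.0], [375.0, 198.0], [304.0, 141.0], [295.0, 134.0], [286.0, 126.0]]
0.009 wrist [[244.0, 293.0], [258.0, 293.0], [271.0, 293.0], [374.0, 293.0], [387.0, 293.0], [401.0, 293.0]] scene crop [[394.0, 209.0], [384.0, 201.0], [375.0, 194.0], [304.0, 136.0], [295.0, 129.0], [286.0, 122.0]]
((265.4391784667969, 271.8578796386719), (45.383243560791016, 45.84490966796875), 2.268942356109619) [ 0.51981843 -0.03202616  0.072     ]
scene btn ((350.87396240234375, 209.06060791015625), (11.023951530456543, 14.96371078491211), 99.398681640625) [ 0.51670467 -0.03090201  0.072     ]
slide edges [ 0.5466898  -0.06671189  0.06      ] 6.430251774851297 15.946028432400738
slide edges [ 0.56168088 -0.11863536  0.06      ] 60.47437661567423 15.910300335056064
btn rel tool y,uphill -34.336579575553536 -0.18995904277967243
```

The button is at (-34.3, 0) mm in tool y and uphill, as wanted. In the scene picture, though, the tips look higher than I assumed: about crop row 160, against 206 predicted. I'll descend a little more, staying above any possible contact, and check.

drive_tool:
  steps:
    - [0.5, 0, 0, 0, 0.62]
    - [0.5, 0, 0, 0, 0.62]
    - [0.4, 0, 0, 0, 0.62]
    - [0, 0, 0, 0, 0.62]
    - [0, 0, 0, 0, 0.62]

```text
time: 3.5
eef_pos: [0.528, -0.0643, 0.0754]
tcp_rot: [-0.7, -0.099, 0.7, -0.099]
contact_force: [-0.2, 0.2, 0.0]
opening: 0.62
```

```bash
python3 - <<'E'
from h import *
s=readout.get_state();print(s["time"],s["eef_pos"],s["opening"],s["contact_force"])
M=R.from_quat(s["tcp_rot"]).as_matrix();p=s["eef_pos"]
c=read_camera("scene");w=read_camera("wrist")
im=np.clip(c["frame"][:,:,::-1]*1.8,0,255).astype(np.uint8);im=cv2.resize(im[140:230,290:390],None,fx=6,fy=6,interpolation=2)
iw=np.clip(w["frame"][:,:,::-1]*1.2,0,255).astype(np.uint8)
for d,col in((0,(0,255,0)),(.01,(255,0,255)),(.02,(0,255,255))):
  for y in(-.034,.034):
    L=[p-M[:,0]*d+M[:,1]*y+M[:,2]*z for z in(-.011,.011)]
    for P,I,o,k in((proj(c,L),im,[290,140],6),(proj(w,L),iw,[0,0],1)):
      q=((P-o)*k).astype(int);cv2.line(I,tuple(map(int,q[0])),tuple(map(int,q[1])),col,1)
cv2.imwrite("pics/sw3.png",np.vstack([im[:310],cv2.resize(iw[200:480,150:490],(600,290))[:,:600]]) if im.shape[1]==600 else im)
E
```

```text
3.5 [ 0.52801693 -0.06433526  0.07535751] 0.6201617275305427 [-0.17440275  0.19338353  0.03204458]
```

View pics/sw3.png

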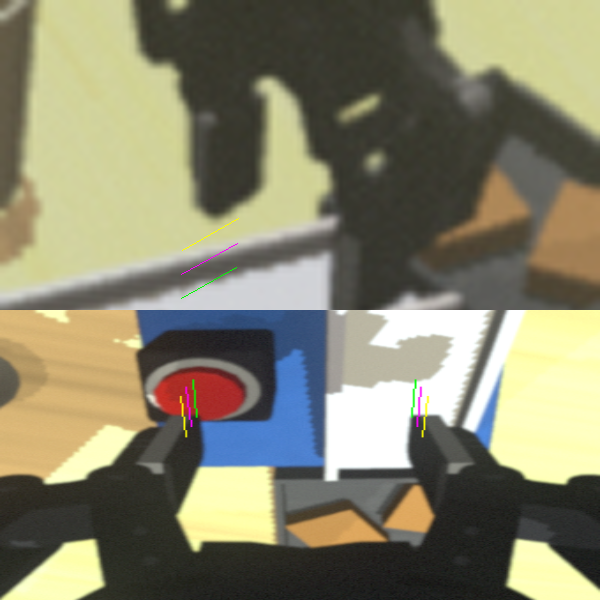

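```bash
python3 - <<'E'
from m import *
s=readout.get_state();M=R.from_quat(s["tcp_rot"]).as_matrix();p=s["eef_pos"]
c=read_camera("scene");w=read_camera("wrist")
X,e=tri(w,(383.4,301.4),c,(325.8,175.8));print(X,e,M.T@(X-p)*1e3)
im=np.clip(c["frame"][:,:,::-1]*2.2,0,255).astype(np.uint8);im=cv2.resize(im[100:220,290:390],None,fx=5,fy=5,interpolation=2)
iw=np.clip(w["frame"][:,:,::-1]*2.,0,255).astype(np.uint8)
iw=cv2.resize(iw[280:380,220:430],None,fx=2.9,fy=2.9,interpolation=2)
H=600;o=np.zeros((600,800,3),np.uint8);o[:300,:]=cv2.resize(im[120:520],None,fx=.75,fy=.75)[:300,:375].repeat(1,0) if False else 0
cv2.imwrite("pics/s4.png",im);cv2.imwrite("pics/w4.png",iw)
E
```

```text
[ 0.54253593 -0.08818346  0.11095095] 2.0220302082562456 [-35.16000084  26.78746271  -7.03494778]
```

The triangulated tip corner is about 35 mm behind the TCP, so the tips really are higher than the nominal TCP. The gap of about 53 mm matches the opening, and the fingertips look thin. I'll open to 0.70 to centre the tips on button and slide, then go down slowly and watch the force.

drive_tool:
  steps:
    - [0, 0, 0, 0, 0.7]
    - [0.2, 0, 0, 0, 0.7]
    - [0.2, 0, 0, 0, 0.7]
    - [0, 0, 0, 0, 0.7]

```text
time: 4.1
eef_pos: [0.5279, -0.0643, 0.0713]
tcp_rot: [-0.7, -0.099, 0.7, -0.099]
contact_force: [-0.2, -0.5, -0.3]
opening: 0.698
```

drive_tool:
  steps:
    - [0.2, 0, 0, 0, 0.7]
    - [0.1, 0, 0, 0, 0.7]
    - [0, 0, 0, 0, 0.7]

```text
time: 4.4
eef_pos: [0.528, -0.0644, 0.0684]
tcp_rot: [-0.7, -0.099, 0.7, -0.099]
contact_force: [-0.4, -0.4, 0.2]
opening: 0.701
```

```bash
python3 - <<'E'
from m import *
s=readout.get_state();print(s["time"],s["eef_pos"],s["opening"],s["contact_force"],s["wrist_torque"])
c=read_camera("scene")
im=np.clip(c["frame"][:,:,::-1]*2.2,0,255).astype(np.uint8);im=cv2.resize(im[110:230,270:390],None,fx=5,fy=5,interpolation=2)
cv2.imwrite("pics/s5.png",im)
E
```

```text
4.4 [ 0.52804549 -0.06435484  0.06844514] 0.7009659862951113 [-0.41674212 -0.41638124  0.15913275] [-0.00329584 -0.02101937 -0.03378296]
```

View pics/s5.png

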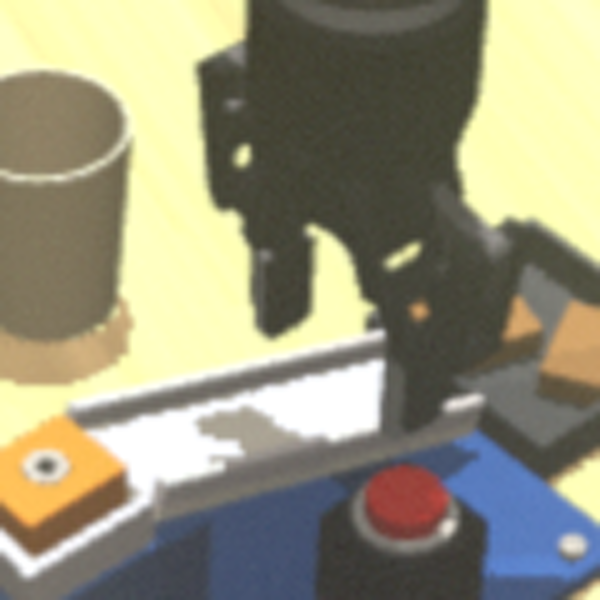

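The scene crop shows the left tip's lower corner at (408,430), well above the button at (406,495), and slightly downhill of it. I nudge uphill by 4 mm and keep descending at 30 mm/s, then slower.

drive_tool:
  steps:
    - [0.3, 0, -0.2, 0, 0.7]
    - [0.3, 0, -0.2, 0, 0.7]
    - [0.3, 0, 0, 0, 0.7]
    - [0.3, 0, 0, 0, 0.7]
    - [0.3, 0, 0, 0, 0.7]
    - [0.2, 0, 0, 0, 0.7]
    - [0, 0, 0, 0, 0.7]

```text
time: 5.15
eef_pos: [0.5317, -0.0632, 0.0512]
tcp_rot: [-0.7, -0.099, 0.7, -0.099]
contact_force: [-0.4, 0.8, -0.1]
opening: 0.698
```

```bash
python3 - <<'E'
from m import *
s=readout.get_state();print(s["time"],s["eef_pos"],s["opening"],s["contact_force"],s["wrist_torque"])
M=R.from_quat(s["tcp_rot"]).as_matrix();p=s["eef_pos"]
c=read_camera("scene");w=read_camera("wrist")
im=np.clip(c["frame"][:,:,::-1]*2.2,0,255).astype(np.uint8);im=cv2.resize(im[135:235,290:390],None,fx=4,fy=4,interpolation=2)
iw=np.clip(w["frame"][:,:,::-1]*1.5,0,255).astype(np.uint8);iw=cv2.resize(iw[180:380,220:420],None,fx=2,fy=2,interpolation=2)
cv2.imwrite("pics/s6.png",np.hstack([im,iw]))
E
```

```text
5.15 [ 0.53171001 -0.06321657  0.05124542] 0.6979170910638437 [-0.35126251  0.81077716 -0.1467007 ] [ 0.01878346 -0.00190926 -0.0164912 ]
```

View pics/s6.png

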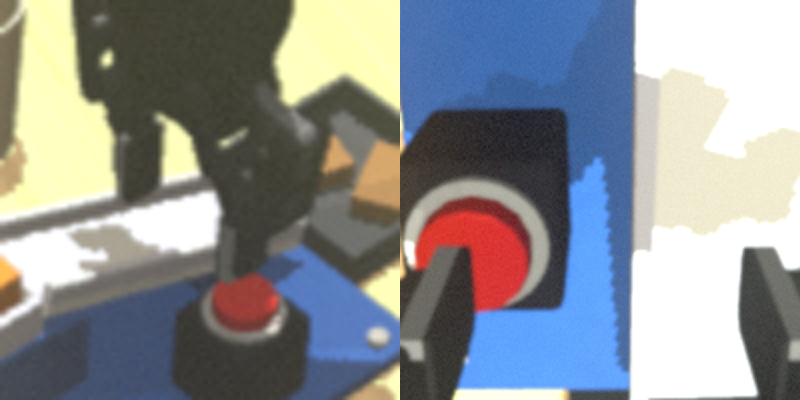

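No contact yet. The crop shows the left finger over the button (tip about 3 mm outward) and the right finger over the slide. I approach further at 20 mm/s.

drive_tool:
  steps:
    - [0.2, 0.1, -0.1, 0, 0.7]
    - [0.2, 0, -0.1, 0, 0.7]
    - [0.2, 0, 0, 0, 0.7]
    - [0.2, 0, 0, 0, 0.7]
    - [0, 0, 0, 0, 0.7]

```text
time: 5.75
eef_pos: [0.5339, -0.0636, 0.0433]
tcp_rot: [-0.7, -0.099, 0.7, -0.099]
contact_force: [-0.0, 0.3, -0.5]
opening: 0.706
```

drive_tool:
  steps:
    - [0.2, 0, 0, 0, 0.7]
    - [0.1, 0, 0, 0, 0.7]
    - [0, 0, 0, 0, 0.7]

```text
time: 6.05
eef_pos: [0.5341, -0.0637, 0.0405]
tcp_rot: [-0.7, -0.099, 0.7, -0.099]
contact_force: [-0.5, -0.6, -1.1]
opening: 0.7
```

drive_tool:
  steps:
    - [0.2, 0, 0, 0, 0.7]
    - [0.1, 0, 0, 0, 0.7]
    - [0, 0, 0, 0, 0.7]

```text
time: 6.35
eef_pos: [0.5341, -0.0637, 0.0375]
tcp_rot: [-0.7, -0.099, 0.7, -0.099]
contact_force: [0.7, 0.5, -0.4]
opening: 0.704
```

```bash
python3 - <<'E'
from m import *
s=readout.get_state();print(s["time"],s["eef_pos"],s["opening"],s["contact_force"],s["wrist_torque"])
c=read_camera("scene");w=read_camera("wrist")
im=np.clip(c["frame"][:,:,::-1]*2.2,0,255).astype(np.uint8);im=cv2.resize(im[145:245,270:370],None,fx=4,fy=4,interpolation=2)
iw=np.clip(w["frame"][:,:,::-1]*1.5,0,255).astype(np.uint8);iw=cv2.resize(iw[180:380,220:420],None,fx=2,fy=2,interpolation=2)
cv2.imwrite("pics/s7.png",np.hstack([im,iw]))
E
```

```text
6.35 [ 0.5340888  -0.06365222  0.03749581] 0.7041097628870158 [ 0.70917149  0.50465349 -0.44092886] [0.0315984  0.02824434 0.04177841]
```

View pics/s7.png

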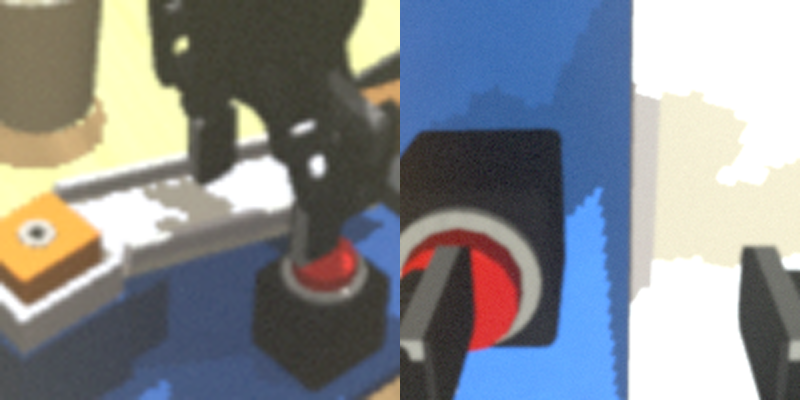

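The tip is over the button and about to touch. I press on at 20 mm/s in short calls, watching the force.

drive_tool:
  steps:
    - [0.2, 0, 0, 0, 0.7]
    - [0, 0, 0, 0, 0.7]

```text
time: 6.65
eef_pos: [0.5341, -0.0637, 0.0355]
tcp_rot: [-0.7, -0.099, 0.7, -0.099]
contact_force: [-0.6, 0.4, 0.0]
opening: 0.704
```

drive_tool:
  steps:
    - [0.2, 0, 0, 0, 0.7]
    - [0, 0, 0, 0, 0.7]

```text
time: 6.85
eef_pos: [0.5342, -0.0637, 0.034]
tcp_rot: [-0.7, -0.099, 0.7, -0.099]
contact_force: [-2.5, -0.8, 4.5]
opening: 0.698
```

```bash
python3 - <<'E'
from m import *
s=readout.get_state();print(s["time"],s["eef_pos"],s["contact_force"],s["wrist_torque"])
c=read_camera("scene");f=lambda h,s,v:(h>10)&(h<30)&(s>100)&(v>60)
for k in blobs(c["frame"],f,(260,190,375,225),20):print(cv2.minAreaRect(k))
w=read_camera("wrist")
for k in blobs(w["frame"],lambda h,s,v:(h>15)&(h<35)&(s>120)&(v>120),(320,0,480,240),200):print("w",cv2.minAreaRect(k))
E
```

```text
6.85 [ 0.53421525 -0.06367188  0.03398774] [-2.48088612 -0.82586046  4.5161903 ] [0.20570131 0.30482644 0.05241709]
((278.78460693359375, 202.62307739257812), (17.4888973236084, 27.039567947387695), 60.2551155090332)
w ((428.0, 74.0), (148.0, 102.0), 90.0)
```

drive_tool:
  steps:
    - [0.2, 0, 0, 0, 0.7]
    - [0, 0, 0, 0, 0.7]

```text
time: 7.15
eef_pos: [0.5343, -0.0637, 0.0317]
tcp_rot: [0.7, 0.099, -0.7, 0.099]
contact_force: [-1.6, 0.3, 4.7]
opening: 0.698
```

```bash
cat > chk.py <<'E'
from m import *
s=readout.get_state();print(s["time"],s["eef_pos"],s["contact_force"],s["wrist_torque"])
c=read_camera("scene");f=lambda h,s,v:(h>10)&(h<30)&(s>100)&(v>60)
for k in blobs(c["frame"],f,(260,170,375,225),20):print(cv2.minAreaRect(k))
for k in blobs(c["frame"],red,(335,195,370,225),20):print("red",cv2.boundingRect(k),cv2.contourArea(k))
w=read_camera("wrist")
for k in blobs(w["frame"],lambda h,s,v:(h>15)&(h<35)&(s>120)&(v>120),(320,0,480,240),200):print("w",cv2.boundingRect(k))
E
python3 chk.py
```

```text
7.15 [ 0.5342631  -0.06369638  0.03171511] [-1.59634707  0.26716561  4.67215898] [0.25937183 0.30789026 0.04802153]
((278.268798828125, 201.62936401367188), (23.47374153137207, 26.600719451904297), 46.7357063293457)
((366.5, 173.5), (7.0, 15.0), 90.0)
red (346, 206, 13, 11) 51.0
w (380, 0, 100, 157)
```

The force matches the button spring, and the kicker is tipping: more amber/orange is in view. I continue the press to the bottom.

drive_tool:
  steps:
    - [0.2, 0, 0, 0, 0.7]
    - [0.2, 0, 0, 0, 0.7]
    - [0.1, 0, 0, 0, 0.7]
    - [0, 0, 0, 0, 0.7]
    - [0, 0, 0, 0, 0.7]
    - [0, 0, 0, 0, 0.7]
    - [0, 0, 0, 0, 0.7]
    - [0, 0, 0, 0, 0.7]

```text
time: 8.05
eef_pos: [0.5343, -0.0637, 0.0273]
tcp_rot: [-0.7, -0.099, 0.7, -0.099]
contact_force: [-3.5, 0.6, 8.3]
opening: 0.706
```

```bash
cat >> chk.py <<'E'
im=np.clip(c["frame"][:,:,::-1]*2.2,0,255).astype(np.uint8);im=cv2.resize(im[145:245,260:360],None,fx=4,fy=4,interpolation=2)
iw=np.clip(w["frame"][:,:,::-1]*1.5,0,255).astype(np.uint8);iw=cv2.resize(iw[0:400,200:500],(400,533))[133:]
cv2.imwrite("pics/s8.png",np.hstack([im,iw]))
E
python3 chk.py
```

```text
8.05 [ 0.53429654 -0.06367741  0.0272919 ] [-3.5404394   0.57521442  8.31519678] [0.39788389 0.73147645 0.06283164]
((280.1470947265625, 205.58824157714844), (16.24988555908203, 27.649059295654297), 75.96376037597656)
((306.4000244140625, 191.3000030517578), (19.677398681640625, 28.174457550048828), 63.43495178222656)
((285.0068359375, 181.18495178222656), (5.735016345977783, 13.927896499633789), 69.44395446777344)
((365.5, 173.5), (7.0, 17.0), 90.0)
red (347, 208, 12, 10) 44.0
w (377, 229, 103, 11)
w (365, 0, 115, 146)
```

View pics/s8.png

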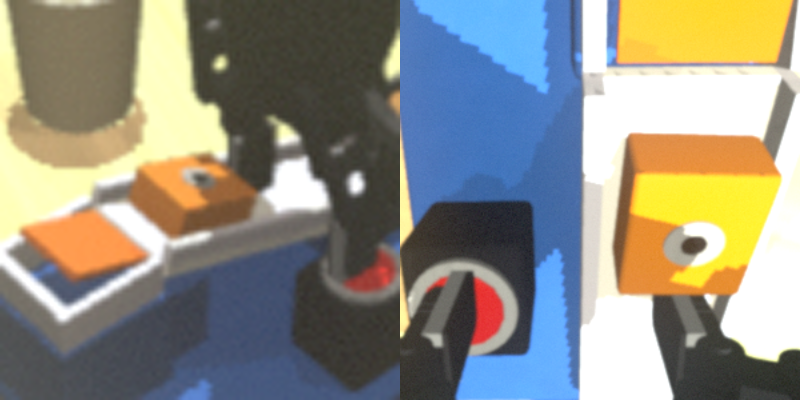

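```bash
python3 - <<'E'
from m import *
import time
y=np.radians(16.2);F=R.from_euler("z",y).as_matrix();b=np.array([.5188,-.0315,0]);o=b-F@[-.05,.068,0]
a=np.radians(20);C=F@np.array([[np.cos(a),0,-np.sin(a)],[0,1,0],[np.sin(a),0,np.cos(a)]]);co=o+F@[.03,0,.085]
prev=None
for i in range(2):
  for n,p in(("scene",(310,189.5)),("wrist",(421,282))):
    c=read_camera(n);r=C.T@ray(c,p);e=C.T@(np.array(c["eye"])-co);print(n,((e+r*(.02-e[2])/r[2])*1e3).round(1))
    if n=="wrist":
        g=c["frame"].astype(int)
        if prev is not None:print("mean diff in coupon box",abs(g-prev)[170:300,365:480].mean(),"ref",abs(g-prev)[60:150,210:330].mean())
        prev=g
s=readout.get_state();print(s["time"],s["contact_force"],s["eef_pos"])
sign_off()
E
```

```text
scene [-41.4  -1.   20. ]
wrist [-37.4  -1.5  20. ]
scene [-41.4  -1.   20. ]
wrist [-37.4  -1.5  20. ]
mean diff in coupon box 1.3345596432552955 ref 1.4368827160493827
8.35 [-3.92189072  1.03699785  7.83802932] [ 0.53430913 -0.06371372  0.02731626]
the job is handed in; nothing more can be done
```

I pressed the red button down at 20 mm/s with the left fingertip. The coupon popped out and is stopped on the slide by the right fingertip. I handed the job in at about 8.4 s, with the button still held down.

**Last checks:**
- **Position:** the coupon's centre is about 37–41 mm down from the slide's upper edge and about 1 mm off its centre line. The limits are 24–150 mm and ±20 mm.
- **Flat and clear:** the last picture shows it lying flat against the finger, with its uphill face clear of the sill.
- **At rest:** two wrist frames differ only by image noise.
- **Contact:** the finger's touch on the coupon was only seen, not measured. The roughly 8 N upward force at the tool is mostly the button.
- **Bystanders:** I did not measure the bottle, cup or roller again. The arm stayed clear of them.

**Disagreements:**
- The two camera estimates of the coupon's position differ by 4 mm.
- The real fingertips stood about 35 mm behind the reported TCP. I found this from two camera views and confirmed it when they touched the button at a TCP height of about 0.035 m. I therefore set the press depth by force and camera instead of the nominal TCP.

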